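# Walk the cast transformer round to its flange

### The arm

A 6-joint arm with a two-finger parallel gripper is mounted at the origin on the work surface. World frame = base frame: x ahead of the robot, y to its left, z up, the work surface at z = 0. Lengths are in m, angles in rad, forces in N, time in s.
With the tool pointing down it reaches from about 0.375 to 0.9 m from the base axis. Payload 3.1 kg.
Tool frame: the origin (TCP) lies at the centre of the arm's flange, where the gripper is bolted on; the fingertips stand 173 mm ahead of it and the grasp point (between the pads) lies 155 mm ahead of it; z points along the fingers, y is the line along which they close (so a half turn about z gives the same grasp; the last joint's range is limited). The gripper opens to 85 mm and grips with 20 to 120 N. Pads are 22 mm wide; open, the fingers measure 114 mm over their backs; the gripper's body (76 mm by 85 mm) begins 54 mm behind the grasp point. The pads swing forward as they close: fully open they stand 13 mm farther back than shut.
Start: joints at [-1.349, 0.527, 1.433, -0, 1.181, -0.178], TCP at [0.244, -0.575, 0.405] pointing down, gripper open.
Joint ranges: [-3.08, 3.08], [-0.75, 2.2], [0.22, 2.44], [-1.43, 4.57], [0, 2.65], [-2.85, 2.85]. Speed limits (rad/s): [2.79, 2.79, 3.14, 3.14, 3.14, 3.14].

### API

Orientations are given as a unit quaternion [x, y, z, w].
In Python, from station import * gives the robot as it stands.
- The arm moves only by the shell command python3 -m jog 'ROWS' [OPENING] [FORCE]. ROWS is a JSON object of lists of equal length, an entry for each row: "linear": the shift along the world's x, y, z in mm, a list of three; "turn": the turn about the world's z in units of 5 degrees (1.0 is 5 degrees). A call has 1 to 12 rows; each row shifts and turns the commanded pose from where the row before left it; what a row does not reach is not made up. A row lasts 1/8 s, in which the tool goes at most 62.5 mm and 10.7 degrees, less where a joint would pass 70% of its speed; a pose out of reach is approached as far as the arm can. A call is refused whole if a number of a shift passes 62.5 or a number of a turn 1, either way. A call with a gripper value outside its range is refused whole. OPENING is the opening, from 0 (shut) to 1 (fully open), set as the call begins (- or left out, the last holds). The fingers move at their own pace and stop on an object; FORCE is the grip in N (left out, the last holds). Time passes only in rows, so rows that do not move let the fingers close. It gives the time, the measured TCP pose, the force, the opening and the grip force at its end, in the units of the state.
- sense(): the state, without advancing time (a new reading comes with each control period).
- snapshot(name): name is "scene" or "top"; returns the picture (400x640x3 uint8, red, green, blue); there is no depth.
- get_calibration(name): a dict with "fx", "fy", "cx", "cy" (pixels), "world_to_cam" (4x4, takes a point from world to camera coordinates). Camera axes: x right, y down, z forward; pixel columns grow to the right and rows downward; lengths in m; the calibration is good to about 2 mm. A picture is of the moment at which its call begins. get_calibration takes no time and is no camera call.
- sign_off(): hands the job in; it is judged then, once.
The state is a dict: "t": time; "q": joint angles; "qd": joint speeds; "tau": joint torques, N m; "tcp_pos": TCP position; "tool_rot": TCP orientation; "force": force on the tool from outside, world axes, zero at the start; "ft_torque": the same for the moment, N m; "finger_gap": opening from 0.0 (shut) to 1.0 (fully open); "gripper_force": force on a finger pad.
Only numpy, scipy, OpenCV 4.12 (cv2) and the standard library are available. Lean on these libraries where they do the work, as an engineer would, in place of code of your own. Each camera call takes 0.05 s, during which the arm holds its last target. There are 200 camera calls.

### The job

The heavy cast transformer stands askew on the mounting panel. Walk it round on its feet by pushing at its corners with the fingertips, until its plain back face (the one without the terminals) stands flush along the panel's folded-up far flange, about in the middle of the bay between the wiring duct and the row of breakers. Push only, without lifting or tipping it, and leave the other parts where they are.

Things in the scene. Friction and masses are not known exactly. Their poses are not given: they have to be found in the camera images.
- transformer: Dark resin-cast control transformer, 1.1 to 1.7 kg, loose. Origin: middle of its footprint at the underside of its feet; x points out of the plain back face, z up. Flat upright sides, 92 mm (x -46 to +46) by 110 mm (y -55 to +55), from 3 to 60 mm up, top parts to 76 mm. A steel ear, 44 mm wide, juts 12 mm from the foot of each +-y side, its top 5.5 mm up. Turned 35 to 75 deg anticlockwise.
- terminals (a point): Middle of the top of the grey terminal strip with eight brass screws along the transformer's front top edge (transformer x -33, y 0, z +70 mm). The transformer rests on four feet centred at x +-30, y +-36 mm; 5 to 12 N slides it. Pushed square to a side 40 mm off its middle, it turns about a point roughly 55 mm beyond the middle. It starts 70 to 130 mm short of its place.
- panel: Cream perforated steel mounting panel lying fixed on the bench, 340 (x) by 430 (y) by 3 mm, origin at the middle of its underside, x towards the flange, z up. Its far (+x) edge is folded up as a straight flange to 30 mm over the bench, inner face at x = +167 mm: the fence. It carries a duct at the left and a rail at the right (see their points); the free bay between duct and breakers is y -110 to +169 mm.
- duct (a point): Top middle of the grey slotted wiring duct fixed along the panel's left edge (panel x 0, y +190, z +49 mm); it covers panel y +169 to +211 mm, the whole length, 49 mm high.
- breakers (a point): Top middle of the row of four white breakers fixed on the rail at the right (panel x +57, y -152, z +82 mm); with an end clamp at each end they cover panel x +11 to +103, y -195 to -110 mm, 86 mm high with the toggles. The bare rail (y -170 to -135 mm, 11 mm high) runs on towards the near edge, with a group of terminals at x -103 to -67, y -176 to -129 mm, 46 mm high.
- seat (a point): Point on the panel's top surface, at the foot of the flange's inner face, in the middle of the bay (panel x +167, y +30, z +3 mm); axes as the panel's.
- back_left (a point): Point on the transformer's plain back face, 3 mm from its left (+y) end, 30 mm above the underside (transformer x +46, y +52, z +30 mm).
- back_right (a point): Point on the transformer's plain back face, 3 mm from its right (-y) end, 30 mm above the underside (transformer x +46, y -52, z +30 mm).
- gland: Bystander: loose grey plastic cable gland standing on the panel in the bay near the flange, to the right, 29 mm wide, 36 mm high; origin at its underside.
- spare_breaker: Bystander: loose white breaker, 18 by 85 mm (y axis), 75 mm high, lying on its back on the near right part of the panel; origin at the middle of its underside.
- screwdriver: Bystander: screwdriver with a black handle lying along the near edge of the panel, 200 mm long (its x axis, handle to -x), 26 mm thick; origin under its middle.
- contactor: Bystander: grey and black contactor, 74 by 45 mm, 82 mm high, on the bench to the left of the panel; origin at the middle of its underside.
- tape: Bystander: roll of black tape, 70 mm across, 18 mm high, on the bench to the left of the panel; origin at the middle of its underside.
- carton: Bystander: open cardboard carton, 75 by 95 mm, 90 mm high with a raised flap to 110 mm, on the bench to the right of the panel; origin at the middle of its underside.
- meter: Bystander: dark multimeter, 150 by 75 mm, 41 mm high, lying on the bench to the right of the panel; origin at the middle of its underside.
Mind the look-alikes: they are no part of the job. What is shaped like the transformer but red or turquoise is not meant.

How it is judged:
By the outcome, as a careful person would: the job done as asked, in the order asked, and still so for the second after the job is handed in, with the robot touching nothing.
It also fails if it takes over 72 s, if anything falls off the work surface, if the arm or the gripper's body presses on something with over 40 N, if the wrist force passes 120 N, or if a joint passes its speed limit or range.

## Working session

There is one attempt and no reset: what is moved stays moved. The work goes in short steps, Python scripts to look and compute and a shell command to move; the robot and the scene stay as the last step left them, time stands still between calls to the robot, and variables do not carry over. Pictures are saved under pics/ and viewed, at most 10 in all, crops included, and the job is handed in when it is done.

```bash
mkdir -p pics; python3 - <<'E'
from station import *
import cv2
for n in("scene","top"):
    cv2.imwrite(f"pics/{n}0.png",snapshot(n)[:,:,::-1]); c=get_calibration(n); print(n,c)
s=sense();print(s["t"],s["tcp_pos"],s["tool_rot"])
E
```

```text
scene {'fx': 504.1582141919787, 'fy': 504.1582141919787, 'cx': 319.51572392467403, 'cy': 207.22972717566682, 'world_to_cam': array([[-3.81384172e-01,  9.24416496e-01,  5.04754182e-04,
         2.28577628e-01],
       [ 5.92183365e-01,  2.44734795e-01, -7.67739372e-01,
        -2.48240536e-01],
       [-7.09834471e-01, -2.92504737e-01, -6.40762048e-01,
         1.77301911e+00],
       [ 0.00000000e+00,  0.00000000e+00,  0.00000000e+00,
         1.00000000e+00]])}
top {'fx': 366.56999798444565, 'fy': 366.56999798444565, 'cx': 314.1645716812475, 'cy': 197.28751449084072, 'world_to_cam': array([[ 0.00234523, -0.99980295, -0.01971176, -0.00811238],
       [-0.98373001,  0.00123436, -0.17964895,  0.49899599],
       [ 0.17963789,  0.01981237, -0.98353327,  1.22344161],
       [ 0.        ,  0.        ,  0.        ,  1.        ]])}
0.1 [ 0.24382281 -0.57513873  0.40383917] [ 9.79981534e-01  1.99085961e-01 -3.18055273e-05 -9.86282236e-04]
```

View pics/top0.png

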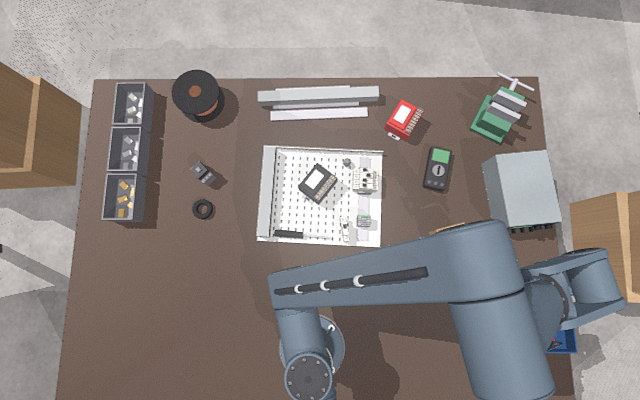

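View pics/scene0.png

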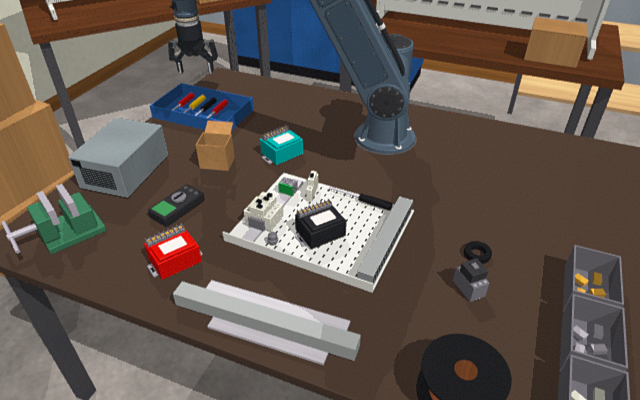

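The top view shows the panel at about (258-382, 146-246), with the transformer at (317,183) and the gland at (347,162). In the scene view the transformer is at (320,224). I'll enlarge both.

```bash
python3 - <<'E'
import cv2,numpy as np
a=cv2.imread("pics/top0.png")[140:250,250:390]; b=cv2.imread("pics/scene0.png")[165:295,215:420]
a=cv2.resize(a,None,fx=4,fy=4,interpolation=cv2.INTER_CUBIC);b=cv2.resize(b,None,fx=3.8,fy=3.8,interpolation=cv2.INTER_CUBIC)
cv2.imwrite("pics/c_top.png",a);cv2.imwrite("pics/c_scene.png",b)
E
```

```text
(no output)
```

View pics/c_top.png

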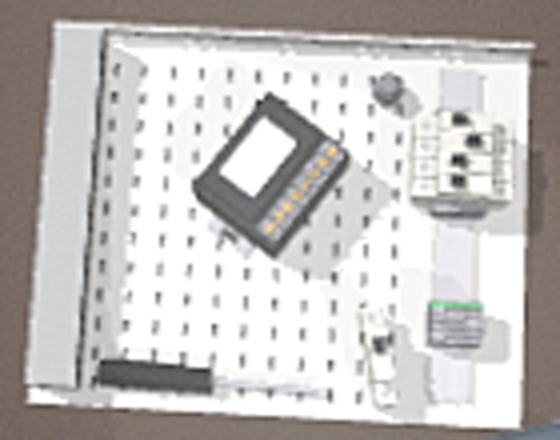

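View pics/c_scene.png

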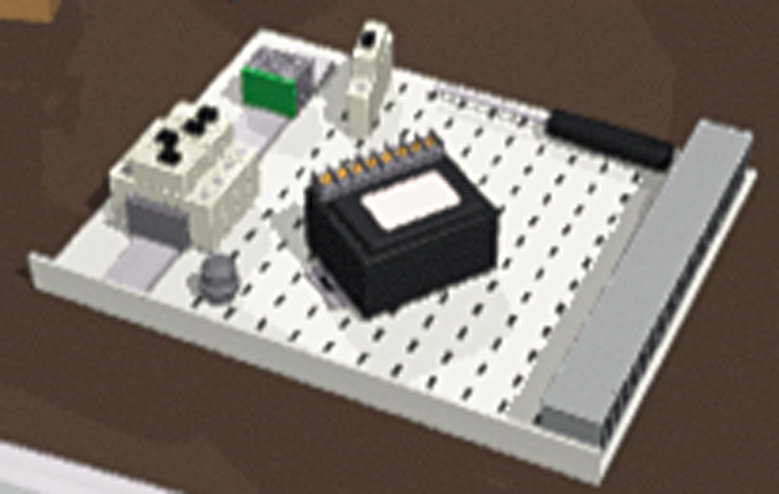

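The crops show the terminals facing right and near, and the plain back facing left and far. So the turn needed is clockwise, plus a shift of about 100 mm towards the flange. In the top crop the transformer's top corners are at about (268,95), (195,187), (277,257) and (348,155).

```bash
cat > h.py <<'E'
from station import *
import cv2,numpy as np
def ray(n,u,v,z):
    c=get_calibration(n);M=c["world_to_cam"];R=M[:3,:3];o=-R.T@M[:3,3]
    d=R.T@np.array([(u-c["cx"])/c["fx"],(v-c["cy"])/c["fy"],1.]);return (o+d*(z-o[2])/d[2])[:2]
T=lambda u,v,z:ray("top",250+(u+.5)/4-.5,140+(v+.5)/4-.5,z)
S=lambda u,v,z:ray("scene",215+(u+.5)/3.8-.5,165+(v+.5)/3.8-.5,z)
E
python3 - <<'E'
from h import *
np.set_printoptions(precision=4,suppress=True)
print("panel near R,L (z3)",T(522,428,.003),T(28,402,.003))
print("flange top right",T(532,44,.03),"S left",S(603,452,.03),"S right",S(32,256,.03))
print("duct top corners T",T(55,22,.049),T(106,25,.049),T(28,386,.049),T(79,388,.049))
print("duct S", S(540,412,.049),S(605,435,.049),S(703,122,.049),S(755,135,.049))
print("xf top T",[T(*p,.063) for p in((268,95),(195,187),(277,257),(348,155))])
print("xf S top",[S(*p,.063) for p in((368,262),(497,213),(308,203))], "bottom",[S(*p,.006) for p in ((365,316),(495,268))])
print("gland",T(388,88,.039),S(217,300,.003))
for n in("top",):
    im=cv2.imread("pics/top0.png"); m=(im.max(2)<95).astype(np.uint8); m[:, :]*=1
    r=np.zeros_like(m); r[158:210,294:341]=m[158:210,294:341]
    cs=cv2.findContours(r,0,1)[0]; c=max(cs,key=cv2.contourArea); 
    w=np.array([ray("top",*p[0],.063) for p in c],np.float32)*1000; print(cv2.contourArea(c),cv2.minAreaRect(w))
    im2=cv2.imread("pics/top0.png").astype(int); lab=((im2.min(2)>170)).astype(np.uint8); q=np.zeros_like(lab); hull=np.zeros_like(lab); cv2.fillPoly(hull,[cv2.convexHull(c)],1); q=lab*cv2.erode(hull,np.ones((3,3)))
    ys,xs=np.nonzero(q); print("label",len(xs),cv2.minAreaRect(np.array([ray("top",x,y,.064) for x,y in zip(xs,ys)],np.float32)*1000))
E
```

```text
panel near R,L (z3) [ 0.3319 -0.2369] [0.3539 0.1949]
flange top right [ 0.6709 -0.2517] S left [0.6936 0.1785] S right [ 0.6729 -0.2489]
duct top corners T [0.6869 0.173 ] [0.6839 0.1275] [0.3645 0.1871] [0.3629 0.1437]
duct S [0.6935 0.1354] [0.6963 0.1793] [0.3695 0.1518] [0.3698 0.1917]
xf top T [array([ 0.6153, -0.0165]), array([0.5339, 0.0461]), array([ 0.473 , -0.0243]), array([ 0.5618, -0.0853])]
xf S top [array([ 0.6208, -0.0135]), array([0.5404, 0.0498]), array([ 0.581 , -0.0762])] bottom [array([ 0.6162, -0.0184]), array([0.5355, 0.0485])]
gland [ 0.6281 -0.1222] [ 0.6386 -0.1226]
13.5 ((511.6763916015625, -27.56597137451172), (66.3172836303711, 130.8541717529297), 13.873806953430176)
label 55 ((532.7906494140625, -26.844547271728516), (50.09375, 77.69552612304688), 51.749534606933594)
```

```bash
python3 -m jog '{"linear":[[18.4,42.9,0],[18.4,42.9,0],[18.4,42.9,0],[18.4,42.9,0],[18.4,42.9,0],[18.4,42.9,0],[18.4,42.9,0],[18.4,42.9,0],[18.4,42.9,0],[18.4,42.9,0],[18.4,42.9,0],[18.4,42.9,0]],"turn":[0.48,0.48,0.48,0.48,0.48,0.48,0.48,0.48,0.48,0.48,0.48,0.48]}' 0
```

```text
t: 1.6
tcp_pos: [0.465, -0.0591, 0.4046]
tool_rot: [0.899, 0.437, -0.0, -0.0]
force: [0.7, -0.8, -0.2]
finger_gap: -0.002
gripper_force: 0.0
```

```bash
python3 -m jog '{"linear":[[0,0,-40],[0,0,-40],[0,0,-40],[0,0,-20],[0,0,0]],"turn":[0,0,0,0,0]}'
python3 - <<'E'
from station import *
import cv2
im=snapshot("scene")[:,:,::-1][120:310,200:430]
cv2.imwrite("pics/s1.png",cv2.resize(im,None,fx=3,fy=3,interpolation=2))
s=sense();print(s["tcp_pos"],s["tool_rot"],s["force"])
# planned tip path (contact 40 mm off, turning about 55 mm beyond)
import numpy as np
c=np.array([547,-21.]);R=lambda d:np.array([[np.cos(np.radians(d)),-np.sin(np.radians(d))],[np.sin(np.radians(d)),np.cos(np.radians(d))]])
C=c+R(52)@[0,-55]
for p in range(52,-4,-5): print(p,(C+R(p)@[-57,95]).round())
E
```

```text
t: 2.22
tcp_pos: [0.4641, -0.0604, 0.2632]
tool_rot: [0.9, 0.436, -0.002, -0.002]
force: [-0.2, -0.6, 0.2]
finger_gap: 0.001
gripper_force: 0.0
[ 0.46459578 -0.06059815  0.26425496] [ 8.99693195e-01  4.36521865e-01 -6.10229042e-04 -6.66078710e-04] [ 0.69071835 -0.38240483 -0.19585589]
52 [480. -41.]
47 [482. -32.]
42 [484. -22.]
37 [488. -13.]
32 [492.  -5.]
27 [496.   4.]
22 [502.  12.]
17 [508.  19.]
12 [515.  26.]
7 [522.  32.]
2 [530.  38.]
-3 [538.  43.]
```

View pics/s1.png

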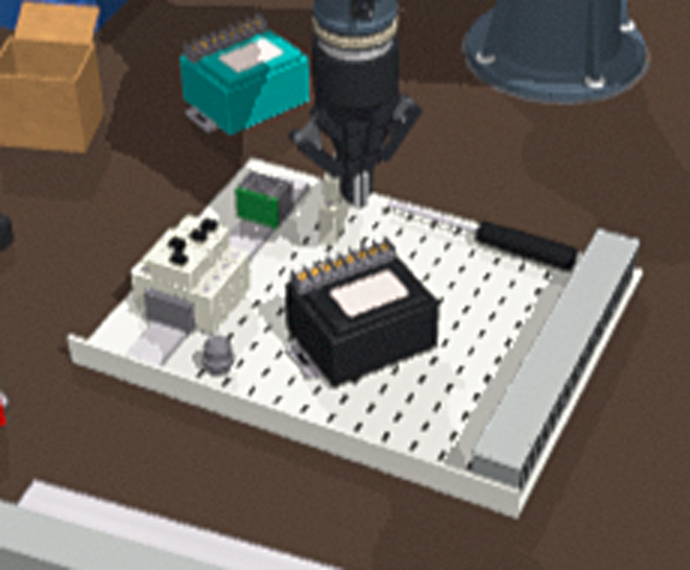

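Fingers are shut and behind the front face, tip at (360,195) in the crop. I'll descend and then make contact.

```bash
python3 -m jog '{"linear":[[0,0,-30],[0,0,-30],[0,0,0],[5,6,0],[4,5,0],[3,4,0],[2,3,0],[2,3,0]],"turn":[0,0,0,0,0,0,0,0]}'
```

```text
t: 3.28
tcp_pos: [0.4808, -0.0393, 0.2049]
tool_rot: [0.9, 0.437, 0.0, 0.0]
force: [-0.2, -0.4, 1.4]
finger_gap: -0.0
gripper_force: 0.0
```

```bash
python3 -m jog '{"linear":[[1,4,0],[1,4,0],[1,5,0],[1,5,0],[2,4,0],[2,5,0],[2,4,0],[2,4,0],[0,0,0]],"turn":[0,-0.5,-0.5,-0.5,-0.5,-0.5,-0.5,-0.5,0]}'
cat >> h.py <<'E'
def look(name):
    im=snapshot("scene")[:,:,::-1][165:295,215:420]
    cv2.imwrite(f"pics/{name}.png",cv2.resize(im,None,fx=3.8,fy=3.8,interpolation=2))
    s=sense();print(s["tcp_pos"],s["force"],s["t"])
E
python3 -c "
from h import *
look('s2')"
```

```text
t: 4.4
tcp_pos: [0.4898, -0.0044, 0.2047]
tool_rot: [0.955, 0.295, -0.004, -0.002]
force: [-7.0, -3.6, 7.4]
finger_gap: 0.001
gripper_force: 4.2
[ 0.4897786  -0.00447756  0.20466882] [-7.21428389 -4.48459756  7.8506084 ] 4.45
```

View pics/s2.png

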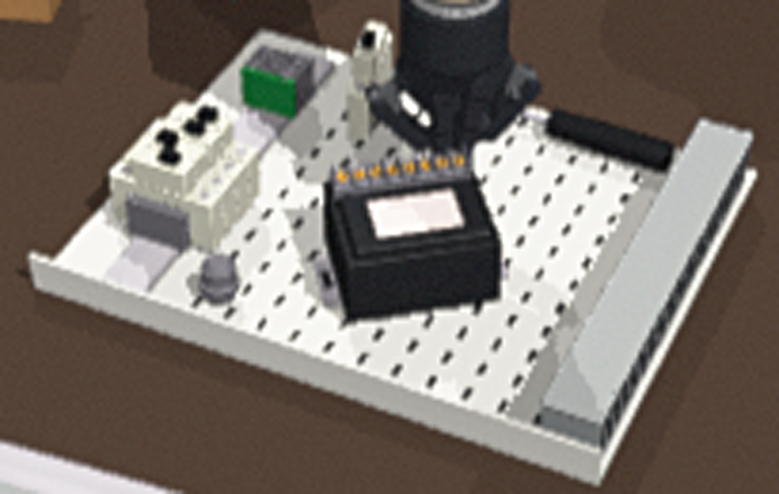

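The transformer has turned clockwise. Its back-face bottom edge now runs (345,318)-(498,300) in the crop.

```bash
python3 - <<'E'
from h import *
for z,p,q in((.006,(345,318),(498,300)),(.063,(343,262),(499,243))):
    a,b=S(*p,z),S(*q,z);d=b-a;psi=np.degrees(np.arctan2(d[1],d[0]))-90
    x=np.array([np.cos(np.radians(psi)),np.sin(np.radians(psi))]);c=(a+b)/2-.046*x
    print(a,b,np.linalg.norm(d),psi,c)
    C=c+.055*np.array([x[1],-x[0]])
    for t in np.arange(psi,-5,-5):
        t=np.radians(t);X=np.array([np.cos(t),np.sin(t)]);Y=np.array([-X[1],X[0]]);print(np.degrees(t).round(),((C-.057*X+.095*Y)*1000).round())
E
```

```text
[ 0.62337148 -0.03047953] [0.56569991 0.06189356] 0.10889811284791445 31.977894762019034 [ 0.55551608 -0.00865422]
32.0 [486.  -5.]
27.0 [491.   3.]
22.0 [496.  11.]
17.0 [502.  19.]
12.0 [509.  26.]
7.0 [517.  32.]
2.0 [524.  38.]
-3.0 [533.  43.]
[ 0.62729298 -0.02915578] [0.56905269 0.06180284] 0.1080064949864911 32.63120301788523 [ 0.55943353 -0.00848103]
33.0 [490.  -6.]
28.0 [495.   3.]
23.0 [500.  11.]
18.0 [506.  18.]
13.0 [513.  25.]
8.0 [520.  32.]
3.0 [528.  37.]
-2.0 [536.  42.]
```

```bash
python3 -m jog '{"linear":[[2,4,0],[3,4,0],[2,4,0],[3,4,0],[3,4,0],[3,4,0],[3,3,0],[4,4,0],[3,3,0],[4,3,0]],"turn":[-0.5,-0.5,-0.5,-0.5,-0.5,-0.5,-0.5,-0.5,-0.5,-0.5]}'
python3 -m jog '{"linear":[[4,3,0],[4,3,0],[0,0,0]],"turn":[-0.5,-0.5,0]}'
python3 -c "
from h import *
look('s3')"
```

```text
t: 5.7
tcp_pos: [0.5163, 0.0331, 0.2043]
tool_rot: [0.997, 0.081, -0.01, -0.002]
force: [-15.5, -3.1, 13.3]
finger_gap: -0.001
gripper_force: 7.5
t: 6.08
tcp_pos: [0.5247, 0.0397, 0.2041]
tool_rot: [0.999, 0.038, -0.01, -0.002]
force: [-13.3, 1.0, 10.0]
finger_gap: 0.001
gripper_force: 6.2
[0.52466242 0.03964739 0.20409763] [-11.6733261    0.36435787  10.58586573] 6.125
```

View pics/s3.png

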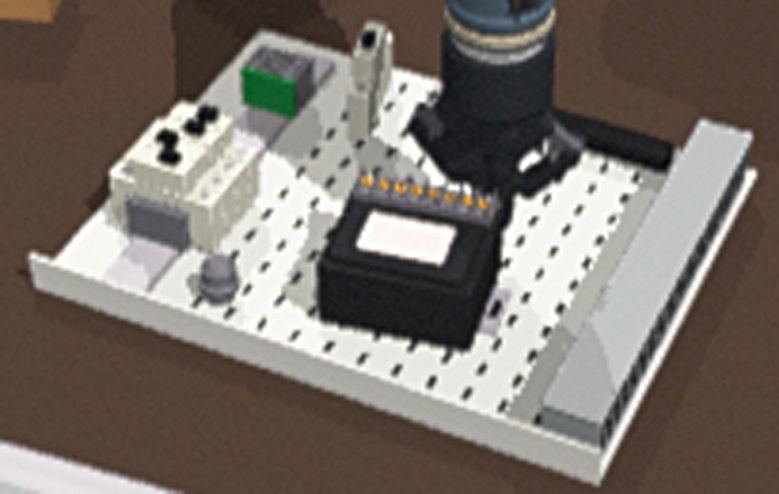

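Now nearly square: the back-face bottom edge runs (322,316)-(472,346), almost parallel to the flange.

```bash
cat >> h.py <<'E'
def pose(p,q,z):
    a,b=S(*p,z),S(*q,z);d=b-a;psi=np.degrees(np.arctan2(d[1],d[0]))-90
    x=np.array([np.cos(np.radians(psi)),np.sin(np.radians(psi))]);c=(a+b)/2-.046*x
    P=np.radians(-2.85);u=np.array([np.cos(P),np.sin(P)]);r=c-np.array([.5125,-.029])
    print("len",np.linalg.norm(d),"psi",psi,"c",c,"panel",r@u,r@[-u[1],u[0]])
E
python3 - <<'E'
from h import *
pose((322,316),(472,346),.006);pose((322,263),(474,292),.063)
E
```

```text
len 0.10787275791939585 psi 6.686126478296103 c [0.57571581 0.0021021 ] panel 0.061591179881833824 0.03420680494228724
len 0.10574412819321168 psi 6.930268309703976 c [0.5815802  0.00505835] panel 0.06730133160963889 0.03745098752082499
```

```bash
python3 -m jog '{"linear":[[-15,0,0],[-20,0,0],[0,-17,0],[0,-18,0]],"turn":[0,0,0,0]}'
python3 -m jog '{"linear":[[0,0,-4],[0,0,-4],[0,0,0],[0,0,0],[0,0,0],[0,0,0]],"turn":[-0.5,-0.5,-0.4,0,0,0]}' 0.65
python3 -m jog '{"linear":[[8,0,0],[7,0,0],[6,0,0],[5,0,0],[5,0,0],[5,-0.5,0],[5,-0.5,0],[0,0,0]],"turn":[0,0,0,0,0,0,0,0]}'
python3 -c "
from h import *
look('s4');s=sense();print(s['tool_rot'],s['ft_torque'])"
```

```text
t: 6.62
tcp_pos: [0.4966, 0.0021, 0.2048]
tool_rot: [0.999, 0.037, 0.001, 0.0]
force: [0.7, -0.2, 0.8]
finger_gap: -0.002
gripper_force: 0.0
t: 7.38
tcp_pos: [0.4957, 0.0033, 0.1968]
tool_rot: [1.0, -0.024, 0.0, 0.0]
force: [-0.7, 0.3, 0.2]
finger_gap: 0.647
gripper_force: 0.0
t: 8.38
tcp_pos: [0.5333, 0.0037, 0.1956]
tool_rot: [1.0, -0.023, -0.006, -0.001]
force: [-5.7, 3.8, 0.5]
finger_gap: 0.655
gripper_force: 2.3
[0.5333119  0.00369482 0.19566106] [-5.91139798  3.67757302 -0.13577534] 8.425
[ 0.99971644 -0.02305061 -0.00585988 -0.00116952] [0.49888815 0.79998493 0.24946793]
```

View pics/s4.png

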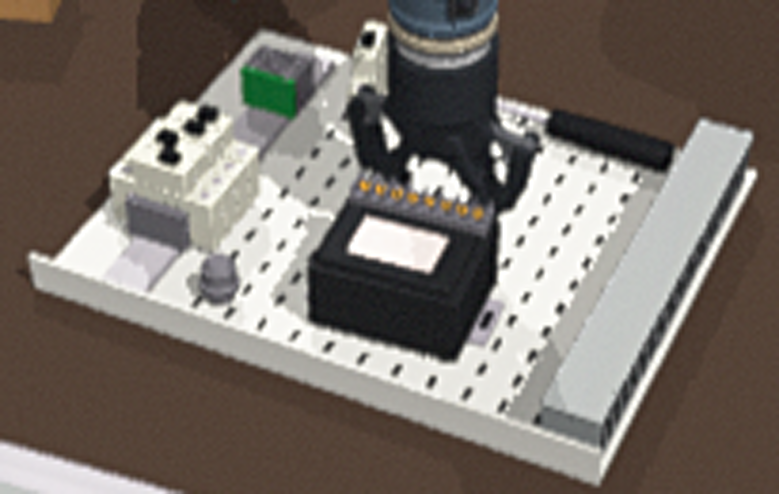

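Both fingers sit behind the front. The back bottom edge (312,320)-(458,358) is nearly parallel to the flange.

```bash
python3 - <<'E'
from h import *
pose((312,320),(458,358),.006);pose((310,268),(460,303),.063)
E
python3 -m jog '{"linear":[[5,-0.3,0],[5,-0.2,0],[5,-0.3,0],[5,-0.2,0],[5,-0.3,0],[5,-0.2,0],[0,0,0]],"turn":[0,0,0,0,0,0,0]}'
```

```text
len 0.1072781822517423 psi 2.39473333009974 c [0.58575939 0.00074747] panel 0.0716896965758166 0.033353234063971914
len 0.10581221303098287 psi 3.802533004996377 c [0.59182012 0.00241367] panel 0.0776600837211958 0.03531872322014477
t: 9.3
tcp_pos: [0.5622, 0.0021, 0.1955]
tool_rot: [1.0, -0.024, -0.008, -0.001]
force: [-9.2, 1.2, 3.2]
finger_gap: 0.648
gripper_force: 4.7
```

```bash
python3 -m jog '{"linear":[[4,-0.2,0],[4,-0.2,0],[3,-0.1,0],[2,-0.1,0],[0,0,0]],"turn":[0,0,0,0,0]}'
python3 -c "
from h import *
look('s5')"
```

```text
t: 9.93
tcp_pos: [0.5745, 0.0015, 0.1955]
tool_rot: [1.0, -0.024, -0.009, -0.001]
force: [-12.7, 0.5, 5.2]
finger_gap: 0.65
gripper_force: 5.9
[0.57443121 0.00144407 0.19550357] [-11.53509279   0.46329086   6.52972785] 9.975
```

View pics/s5.png

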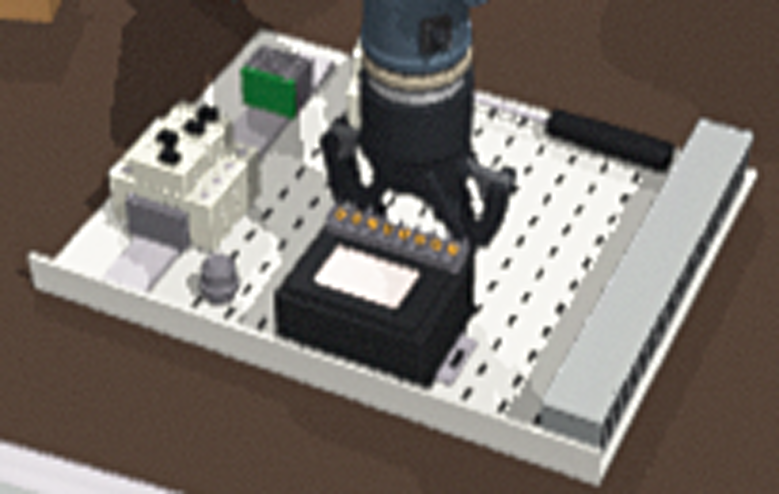

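The back is a few mm from the flange (edge (275,335)-(432,385)). I'll keep pushing until the force rises.

```bash
python3 -m jog '{"linear":[[2,-0.1,0],[1,-0.1,0],[1,0,0],[0,0,0]],"turn":[0,0,0,0]}'; python3 -m jog '{"linear":[[1,-0.1,0],[1,0,0],[0,0,0]],"turn":[0,0,0]}'
```

```text
t: 10.48
tcp_pos: [0.5783, 0.0013, 0.1955]
tool_rot: [1.0, -0.024, -0.009, -0.001]
force: [-12.2, 0.5, 6.3]
finger_gap: 0.647
gripper_force: 6.2
t: 10.85
tcp_pos: [0.5797, 0.0012, 0.1955]
tool_rot: [1.0, -0.024, -0.01, -0.001]
force: [-12.3, 1.4, 6.5]
finger_gap: 0.651
gripper_force: 6.3
```

```bash
python3 -m jog '{"linear":[[1,0,0],[1,-0.1,0],[0,0,0]],"turn":[0,0,0]}'; python3 -m jog '{"linear":[[1,-0.1,0],[1,0,0],[0,0,0]],"turn":[0,0,0]}'
```

```text
t: 11.22
tcp_pos: [0.5821, 0.0011, 0.1955]
tool_rot: [1.0, -0.024, -0.01, -0.001]
force: [-12.6, -0.4, 6.8]
finger_gap: 0.65
gripper_force: 6.5
t: 11.6
tcp_pos: [0.5827, 0.001, 0.1955]
tool_rot: [1.0, -0.024, -0.012, -0.002]
force: [-16.6, -0.3, 10.8]
finger_gap: 0.654
gripper_force: 7.6
```

Contact is starting. A little further.

```bash
python3 -m jog '{"linear":[[1,0,0],[1,0,0],[0,0,0]],"turn":[0,0,0]}'; python3 -c "
from h import *
s=sense();print(s['ft_torque'])"; python3 -m jog '{"linear":[[1,0,0],[1,0,0],[0,0,0]],"turn":[0,0,0]}'; python3 -c "
from h import *
s=sense();print(s['ft_torque'])"
```

```text
t: 11.98
tcp_pos: [0.5833, 0.0011, 0.1955]
tool_rot: [1.0, -0.024, -0.014, -0.002]
force: [-19.8, -1.3, 13.4]
finger_gap: 0.65
gripper_force: 8.3
[-0.23297039  2.58959943 -0.17555451]
t: 12.35
tcp_pos: [0.584, 0.001, 0.1955]
tool_rot: [1.0, -0.024, -0.016, -0.002]
force: [-24.3, -1.4, 17.0]
finger_gap: 0.649
gripper_force: 7.8
[-0.34706878  2.9997105  -0.30888177]
```

Seated with rising force. To make sure both ends are flush, I'll push singly with the shut tip left and then right of the middle.

```bash
python3 -m jog '{"linear":[[-8,0,0],[-15,1,0],[-10,10,3],[0,15,3],[0,0,0],[0,0,0]],"turn":[0,0,0,0,0,0]}' 0
python3 -m jog '{"linear":[[0,0,0],[0,0,0],[8,0,0],[8,0,0],[6,0,0],[4,0,0],[0,0,0]],"turn":[0,0,0,0,0,0,0]}' 0
```

```text
t: 13.1
tcp_pos: [0.5613, 0.0262, 0.2028]
tool_rot: [1.0, -0.023, 0.001, 0.0]
force: [0.1, -0.3, -0.2]
finger_gap: 0.001
gripper_force: 0.0
t: 13.98
tcp_pos: [0.5829, 0.0259, 0.2022]
tool_rot: [1.0, -0.023, -0.007, -0.0]
force: [-9.8, -1.5, 6.9]
finger_gap: 0.003
gripper_force: 5.3
```

```bash
python3 -m jog '{"linear":[[2,0,0],[2,0,0],[2,0,0],[0,0,0]],"turn":[0,0,0,0]}'
python3 -m jog '{"linear":[[-8,0,0],[-15,0,0],[-5,-25,0],[0,-30,0],[0,0,0],[8,0,0],[8,0,0],[6,0,0],[3,0,0],[0,0,0]],"turn":[0,0,0,0,0,0,0,0,0,0]}'
```

```text
t: 14.48
tcp_pos: [0.5849, 0.0259, 0.2022]
tool_rot: [1.0, -0.023, -0.014, -0.0]
force: [-20.0, -4.8, 16.5]
finger_gap: -0.0
gripper_force: 9.6
t: 15.72
tcp_pos: [0.5821, -0.0278, 0.2014]
tool_rot: [1.0, -0.022, -0.014, -0.001]
force: [-20.6, -5.4, 12.0]
finger_gap: 0.002
gripper_force: 8.3
```

Both ends stop at the same force, and the face slope of -3.0° matches the flange. Retreat, lift and check.

```bash
python3 -m jog '{"linear":[[-8,0,0],[-20,0,0],[-10,0,20],[0,0,40],[0,0,50],[-20,-30,50],[-20,-40,40],[-10,-50,0],[0,-50,0],[0,-50,0],[0,-40,0],[0,0,0]],"turn":[0,0,0,0,0,0,0,0,0,0,0,0]}'
python3 - <<'E'
from h import *
a=cv2.resize(snapshot("top")[:,:,::-1][140:250,250:390],None,fx=2.7,fy=2.7,interpolation=2)
look("s6");b=cv2.imread("pics/s6.png");b2=b[:, :]
o=np.zeros((494+0,800,3),np.uint8)
cv2.imwrite("pics/t6.png",cv2.resize(a,None,fx=4/2.7,fy=4/2.7))
E
```

```text
t: 17.23
tcp_pos: [0.5025, -0.2917, 0.403]
tool_rot: [1.0, -0.025, 0.001, 0.001]
force: [0.1, 1.2, -0.4]
finger_gap: -0.003
gripper_force: 0.0
[ 0.50207099 -0.28878516  0.40257009] [ 0.04183732 -0.49413487 -0.75567963] 17.325
```

View pics/s6.png

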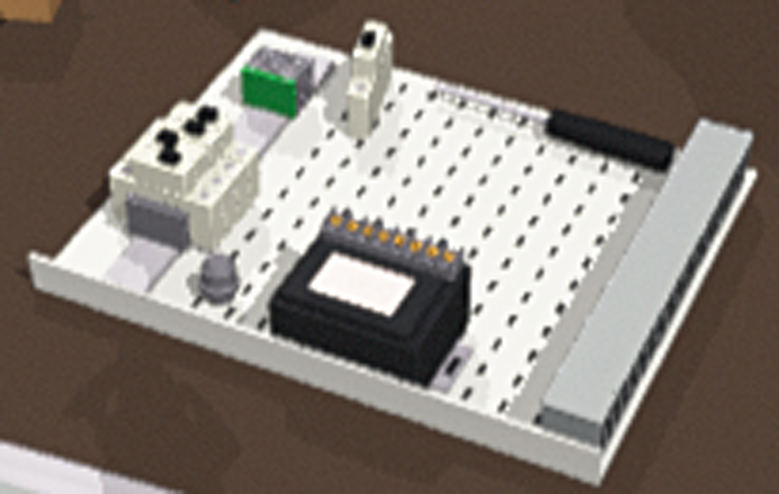

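The transformer is flush along the flange (top edge (272,297)-(428,345)), and the gland, spare breaker and screwdriver are unmoved. A quick check of the y position before handing in.

```bash
python3 - <<'E'
from h import *
pose((271,291),(424,337),.063)
E
```

```text
len 0.11005604149891705 psi -0.5680751183344057 c [ 0.62607095 -0.00654266] panel 0.11231387219395667 0.028076462347631406
```

```bash
python3 - <<'E'
from h import *
g=cv2.cvtColor(snapshot("top"),cv2.COLOR_RGB2GRAY).astype(float)
P=[];F=[]
for u in range(303,328):
    col=g[140:185,u]
    k=[i for i in range(1,44) if col[i-1]>110>=col[i]]
    k=[i for i in k if col[i:i+3].mean()<90]
    if k:
        i=k[0]; v=140+i-1+(col[i-1]-110)/(col[i-1]-col[i]); P.append(ray("top",u,v,.063))
P=np.array(P);print(len(P),P[0],P[-1])
if len(P)>5:
    r=P[:,0]-np.polyval(np.polyfit(P[:,1],P[:,0],1),P[:,1]);m=abs(r)<.004;f=np.polyfit(P[m,1],P[m,0],1)
    print(m.sum(),"yaw",-np.degrees(np.arctan(f[0])),"back x at y=0",np.polyval(f,0))
print(g[144:165,312].astype(int)); print(g[144:165,334].astype(int))
E
```

```text
13 [ 0.59239084 -0.01085617] [ 0.59218878 -0.05233341]
1 yaw 79.97673423777306 back x at y=0 0.296094388569547
[120 122  97  94 199 255 255 255 255 255 255 255 255 255 255  76  99  99
  78 114 179]
[124 125 119 111 177 255 156 176 223 228 240 220 220 224 225 220 218 213
 228 225 226]<stdin>:12: RankWarning: Polyfit may be poorly conditioned
```

```bash
python3 - <<'E'
from h import *
g=cv2.cvtColor(snapshot("top"),cv2.COLOR_RGB2GRAY).astype(float)
print(g[143:168,296:336:2].astype(int))
s=cv2.cvtColor(snapshot("scene"),cv2.COLOR_RGB2GRAY); m=np.zeros_like(s); m[225:255,290:330]=s[225:255,290:330]>170
c=max(cv2.findContours(m,0,1)[0],key=cv2.contourArea); w=np.array([ray("scene",*p[0],.064) for p in c],np.float32)*1000
print(cv2.contourArea(c),cv2.minAreaRect(w))
s=cv2.cvtColor(cv2.imread("pics/scene0.png"),6); m=np.zeros_like(s); m[200:230,300:345]=s[200:230,300:345]>170
c=max(cv2.findContours(m,0,1)[0],key=cv2.contourArea); w=np.array([ray("scene",*p[0],.064) for p in c],np.float32)*1000
print(cv2.contourArea(c),cv2.minAreaRect(w))
E
```

```text
[[120 122 120 121 123 121 119 125 121 120 125 120 120 127 128 131 130 130
  128 128]
 [121 123 119 123 122 123 124 122 123 125 125 124 121 123 130 130 129 128
  128 127]
 [113 115  93 109 107 109 120 121 121 117 121 124 120 116 124 118 123 124
  120 126]
 [163 154  92  99  97  93  92  93 101  97  95  97 100 102 108 115 106 120
  120 116]
 [243 232  93 100  95 124 100 100  95  81  86  86  89  95  98 102  89 104
  109 110]
 [135 167  91 102  88 236 205 207 201 190 190 157 159 159  94 108  83 157
  177 178]
 [165 155  91 102  79 255 255 255 255 255 255 255 255 255  90 104  77 212
  255 255]
 [217 204  92 104  81 255 255 255 255 255 255 255 255 255  87 100  84 134
  156 152]
 [202 210  86  99  77 255 255 255 255 255 255 255 255 255  93 104  83 154
  180 178]
 [233 255  85 101  86 255 255 255 255 255 255 255 255 255  92 105  81 195
  229 224]
 [255 248  92 105 114 255 255 255 255 255 255 255 255 255  89 104  75 195
  223 227]
 [255 207  87 101 111 255 255 255 255 255 255 255 255 255  93 105  75 214
  222 242]
 [255 206  91 102 108 255 255 255 255 255 255 255 255 255  98 108  76 213
  224 
[... 540 characters left out ...]
  74  81  74  79  76  85  91  88  96  95  86 153
  189 228]
 [213 100 139 123  99 138 114 120 117 103  92  90 100  74  89  84  88 154
  192 224]
 [161 115 124 119 132 184 186 178 180 170 156 138 166 131 144 136  97 143
  193 226]
 [110 129 123 117 107 101 188 176 199 156 186 160 179 195 179 202  93 137
  196 223]
 [129 132 128 123 114 103 149 180 204 170 191 190 174 189 180 213  83 195
  205 204]
 [129 128 127 124 119 111  97 173 192 197 156 221 177 159 192 230  83 200
  203 207]]
221.5 ((642.5994262695312, -9.115175247192383), (60.86223602294922, 37.53592300415039), 87.0784912109375)
184.0 ((550.4976196289062, -11.063640594482422), (37.86179733276367, 60.739891052246094), 51.84013366699219)
```

```bash
python3 -c "
from station import *
print(sign_off())"
```

```text
the job is handed in; nothing more can be done
None
```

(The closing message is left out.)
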